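# Move the forming stakes to the new rack

### The arm

A 6-joint arm with a two-finger parallel gripper is mounted at the origin on the work surface. World frame = base frame: x ahead of the robot, y to its left, z up, the work surface at z = 0. Lengths are in m, angles in rad, forces in N, time in s.
With the tool pointing down it reaches from about 0.3 to 0.85 m from the base axis. Payload 4.2 kg.
Tool frame: the origin (TCP) lies at the very end of the fingers, on their centre line; the grasp point (between the pads) lies 19 mm behind it; z points along the fingers, y is the line along which they close (so a half turn about z gives the same grasp; the last joint's range is limited). The gripper opens to 91 mm and grips with 3 to 60 N. Pads are 32 mm wide; open, the fingers measure 118 mm over their backs; the gripper's body (76 mm by 178 mm) begins 60 mm behind the grasp point.
Start: joints at [-1.199, 0.32, 1.565, -0, 1.257, -0.02], TCP at [0.22, -0.531, 0.214] pointing down, gripper open.
Joint ranges: [-3.11, 3.11], [-0.84, 2.01], [0.21, 2.61], [-1.34, 4.49], [0.05, 2.63], [-2.56, 2.56]. Speed limits (rad/s): [2.57, 2.57, 3.14, 3.14, 3.14, 3.14].

### API

Orientations are given as a 3x3 rotation matrix whose columns are the frame's x, y, z axes.
In Python, from cell import arm gives the robot as it stands. The module is installed in compiled form; this text tells all that it offers.
- The arm moves only by the tool carry_out, never from a script. Its argument "increments" is a list that holds one entry, the list of rows, each a list of 4 numbers: the shift along the tool's x, y, z in mm, then the turn about the tool's z in degrees. A call has exactly 10 rows; each row shifts and turns the commanded pose from where the row before left it, along the tool's axes as they then stand; what a row does not reach is not made up. A row lasts 1/12 s, in which the tool goes at most 41.7 mm and 7.16 degrees, less where a joint would pass 70% of its speed; a pose out of reach is approached as far as the arm can. A call is refused whole if a number of a shift passes 41.7 or a number of a turn 7.16, either way. A call with a gripper value outside its range is refused whole. "fingers" is the closure, from -1 (fully open) to 1 (shut), set as the call begins (left out, the last holds). The fingers move at their own pace and stop on an object; the grip force is fixed at half the most. Time passes only in rows, so rows that do not move let the fingers close, or fill a call up. It gives the time, the measured TCP pose, the force, the opening and the grip force at its end, in the units of the state.
- arm.observe(): the state, without advancing time (a new reading comes with each control period).
- arm.camera(name): name is "scene" or "top"; returns the picture (400x640x3 uint8, red, green, blue); there is no depth.
- arm.camera_info(name): a dict with "K" (3x3 intrinsics, pixels), "dist" ([k1, k2, p1, p2, k3] as OpenCV has them; the pictures are not rectified), "R" (3x3) and "t" (3): a world point X has camera coordinates R X + t. Camera axes: x right, y down, z forward; pixel columns grow to the right and rows downward; lengths in m; the calibration is good to about 2 mm. A picture is of the moment at which its call begins. camera_info takes no time and is no camera call.
- arm.sign_off(): hands the job in; it is judged then, once.
The state is a dict: "clock": time; "joints": joint angles; "qd": joint speeds; "effort": joint torques, N m; "ee_pos": TCP position; "orientation": TCP orientation; "ft_force": force on the tool from outside, world axes, zero at the start; "wrist_torque": the same for the moment, N m; "opening": finger opening in m; "finger_force": force on a finger pad.
Only numpy, scipy, OpenCV 4.12 (cv2) and the standard library are available. Lean on these libraries where they do the work, as an engineer would, in place of code of your own. Each camera call takes 0.05 s, during which the arm holds its last target. There are 200 camera calls.

### The job

Move the four steel forming stakes from the cups of the old dark rack into the bays of the new plywood rack, one stake to a bay, standing upright on the bay's floor, and keep their order counted from the brass post: the stake nearest the post on the old rack goes nearest the post on the new one, and so on along the row. Set each one down gently rather than dropping it, and let none topple.

Things in the scene. Friction and masses are not known exactly. Their poses are not given: they have to be found in the camera images.
- stake_square: Forming stake with a square shaft, 22 x 22 mm, flat top, 70 mm high in all; x and y square to the shaft's sides. All four stakes are plain steel, 180 g (may vary by a third), and stand on a round foot 30 mm across and 8 mm high; origin at the centre of the foot's underside, z up along the shaft. 
- stake_dome: Forming stake with a thick round shaft, 28 mm across, domed top, 72 mm high in all (dome from 60 mm up). All four stakes are plain steel, 180 g (may vary by a third), and stand on a round foot 30 mm across and 8 mm high; origin at the centre of the foot's underside, z up along the shaft. 
- stake_point: Forming stake with a slim round shaft, 16 mm across, ending in a cone point, 82 mm high in all (cone from 64 mm up). All four stakes are plain steel, 180 g (may vary by a third), and stand on a round foot 30 mm across and 8 mm high; origin at the centre of the foot's underside, z up along the shaft. 
- stake_blade: Forming stake with a flat shaft, 12 mm thick along its x and 34 mm wide along its y up to 64 mm, then a 4.5 mm thick edge up to 75 mm. All four stakes are plain steel, 180 g (may vary by a third), and stand on a round foot 30 mm across and 8 mm high; origin at the centre of the foot's underside, z up along the shaft. 
- cup_square: Fixed dark steel square cup on the old rack in which the square stake stands at the start: 52 mm square outside, 46 mm inside, 14 mm high, floor 3 mm thick; all four cups look alike. Origin at the centre of its underside (12 mm above the bench); axes parallel to the old rack's. It does not move; it keeps showing which place in the row that stake came from.
- cup_dome: Fixed dark steel square cup on the old rack in which the domed stake stands at the start: 52 mm square outside, 46 mm inside, 14 mm high, floor 3 mm thick; all four cups look alike. Origin at the centre of its underside (12 mm above the bench); axes parallel to the old rack's. It does not move; it keeps showing which place in the row that stake came from.
- cup_point: Fixed dark steel square cup on the old rack in which the pointed stake stands at the start: 52 mm square outside, 46 mm inside, 14 mm high, floor 3 mm thick; all four cups look alike. Origin at the centre of its underside (12 mm above the bench); axes parallel to the old rack's. It does not move; it keeps showing which place in the row that stake came from.
- cup_blade: Fixed dark steel square cup on the old rack in which the blade stake stands at the start: 52 mm square outside, 46 mm inside, 14 mm high, floor 3 mm thick; all four cups look alike. Origin at the centre of its underside (12 mm above the bench); axes parallel to the old rack's. It does not move; it keeps showing which place in the row that stake came from.
- old_rack: Old rack, fixed: dark wooden board 62 x 260 x 12 mm, long along y, with four cups in a row centred at y = -81, -27, 27, 81 mm. A brass post (18 mm ball, top 64 mm up) marks its +y end, at y = 127 mm. Origin on the bench under the row's middle; z up. Stakes stand in the cups in any order, feet 15 mm above the bench, up to 4 mm off centre, turned up to 0.2 rad from the rack's axes.
- new_rack: New rack, fixed, empty: pale plywood tray 62 x 260 mm, long along y, with four open bays in a row, 48 x 48 mm inside, centred at y = -81, -27, 27, 81 mm; floors 10 mm, walls (6 mm thick) 22 mm above the bench. A like brass post (top 62 mm up) marks its +y end, at y = 127 mm, which is roughly the other way round from the old rack's. Origin on the bench under the row's middle; z up.
There are look-alikes about, which are no part of the job. What is shaped like the stake_dome but blue or turquoise is not meant.

How it is judged:
At the end, for the whole second after the job is handed in: Every stake stands in the bay of the new rack that has the same place, counted from the brass post, as the cup it came from on the old rack: its foot within 13 mm of the bay's centre along the rack and across it, its underside within 4 mm of the bay's floor, upright within 0.1 rad and at rest (((y of cup_square in the frame of old_rack between -0.101 and -0.061 m and y of stake_square in the frame of new_rack between -0.094 and -0.068 m) or (y of cup_square in the frame of old_rack between -0.047 and -0.007 m and y of stake_square in the frame of new_rack between -0.04 and -0.014 m) or (y of cup_square in the frame of old_rack between 0.007 and 0.047 m and y of stake_square in the frame of new_rack between 0.014 and 0.04 m) or (y of cup_square in the frame of old_rack between 0.061 and 0.101 m and y of stake_square in the frame of new_rack between 0.068 and 0.094 m)) and x of stake_square in the frame of new_rack between -0.013 and 0.013 m and z of stake_square in the frame of new_rack between 0.006 and 0.014 m and angle between each of stake_square, stake_dome, stake_point, stake_blade's own z axis and vertical below 0.1 rad and linear speed of each of stake_square, stake_dome, stake_point, stake_blade below 0.02 m/s and angular speed of each of stake_square, stake_dome, stake_point, stake_blade below 0.3 rad/s and ((y of cup_dome in the frame of old_rack between -0.101 and -0.061 m and y of stake_dome in the frame of new_rack between -0.094 and -0.068 m) or (y of cup_dome in the frame of old_rack between -0.047 and -0.007 m and y of stake_dome in the frame of new_rack between -0.04 and -0.014 m) or (y of cup_dome in the frame of old_rack between 0.007 and 0.047 m and y of stake_dome in the frame of new_rack between 0.014 and 0.04 m) or (y of cup_dome in the frame of old_rack between 0.061 and 0.101 m and y of stake_dome in the frame of new_rack between 0.068 and 0.094 m)) and x of stake_dome in the frame of new_rack between -0.013 and 0.013 m and z of stake_dome in the frame of new_rack between 0.006 and 0.014 m and ((y of cup_point in the frame of old_rack between -0.101 and -0.061 m and y of stake_point in the frame of new_rack between -0.094 and -0.068 m) or (y of cup_point in the frame of old_rack between -0.047 and -0.007 m and y of stake_point in the frame of new_rack between -0.04 and -0.014 m) or (y of cup_point in the frame of old_rack between 0.007 and 0.047 m and y of stake_point in the frame of new_rack between 0.014 and 0.04 m) or (y of cup_point in the frame of old_rack between 0.061 and 0.101 m and y of stake_point in the frame of new_rack between 0.068 and 0.094 m)) and x of stake_point in the frame of new_rack between -0.013 and 0.013 m and z of stake_point in the frame of new_rack between 0.006 and 0.014 m and ((y of cup_blade in the frame of old_rack between -0.101 and -0.061 m and y of stake_blade in the frame of new_rack between -0.094 and -0.068 m) or (y of cup_blade in the frame of old_rack between -0.047 and -0.007 m and y of stake_blade in the frame of new_rack between -0.04 and -0.014 m) or (y of cup_blade in the frame of old_rack between 0.007 and 0.047 m and y of stake_blade in the frame of new_rack between 0.014 and 0.04 m) or (y of cup_blade in the frame of old_rack between 0.061 and 0.101 m and y of stake_blade in the frame of new_rack between 0.068 and 0.094 m)) and x of stake_blade in the frame of new_rack between -0.013 and 0.013 m and z of stake_blade in the frame of new_rack between 0.006 and 0.014 m); the robot touches nothing.
It fails at once if a stake topples (leans more than 0.7 rad) (angle between any of stake_square, stake_dome, stake_point, stake_blade's own z axis and vertical above 0.7 rad).
It fails at once if a stake is dropped or slammed: it moves faster than 0.6 m/s with its foot less than 35 mm above the bench ((linear speed of stake_square above 0.6 m/s and height (world z) of stake_square below 0.035 m) or (linear speed of stake_dome above 0.6 m/s and height (world z) of stake_dome below 0.035 m) or (linear speed of stake_point above 0.6 m/s and height (world z) of stake_point below 0.035 m) or (linear speed of stake_blade above 0.6 m/s and height (world z) of stake_blade below 0.035 m)).
It also fails if it takes over 99 s, if anything falls off the work surface, if the arm or the gripper's body presses on something with over 40 N, if the wrist force passes 120 N, or if a joint passes its speed limit or range.

## Working session

There is one attempt and no reset: what is moved stays moved. The work goes in short steps, Python scripts to look and compute and a tool call to move; the robot and the scene stay as the last step left them, time stands still between calls to the robot, and variables do not carry over. Pictures are saved under pics/ and viewed, at most 14 in all, crops included, and the job is handed in when it is done.

Besides the shell and the picture viewer there is one more tool, called after "Call:" as name([rows], argument=value, ...), one row to a line, values as JSON. carry_out: Moves the arm, as the interface text tells. Its arguments: {"type":"object","properties":{"increments":{"type":"array","items":{"type":"array","items":{"type":"array","items":{"type":"number"}}}},"fingers":{"type":"number"}},"required":["increments"]}

```bash
mkdir -p pics
python3 - <<'E'
from cell import arm
import cv2,numpy as np
for n in("scene","top"):
    cv2.imwrite(f"pics/{n}0.png",arm.camera(n)[:,:,::-1]); i=arm.camera_info(n)
    print(n,np.round(i["K"],1).tolist(),i["dist"],np.round(i["R"],3).tolist(),np.round(i["t"],3), np.round(-np.array(i["R"]).T@i["t"],3))
s=arm.observe();print(s["ee_pos"],np.round(s["orientation"],3),s["opening"],s["clock"])
E
```

```text
scene [[459.2, 0.0, 317.7], [0.0, 459.2, 197.9], [0.0, 0.0, 1.0]] [-0.00553222  0.          0.          0.          0.        ] [[0.729, 0.685, 0.009], [0.434, -0.452, -0.78], [-0.53, 0.572, -0.626]] [-0.372 -0.206  1.444] [ 1.125 -0.664  0.747]
top [[501.9, 0.0, 325.4], [0.0, 501.9, 198.2], [0.0, 0.0, 1.0]] [-0.04541812  0.          0.          0.          0.        ] [[-0.029, -0.999, -0.026], [-0.997, 0.031, -0.073], [0.073, 0.023, -0.997]] [0.002 0.561 1.068] [ 0.481 -0.04   1.105]
[ 0.21940192 -0.53100692  0.21320546] [[ 0.924  0.382 -0.001]
 [ 0.382 -0.924  0.001]
 [ 0.    -0.002 -1.   ]] 0.09110908741343195 0.1
```

View pics/scene0.png

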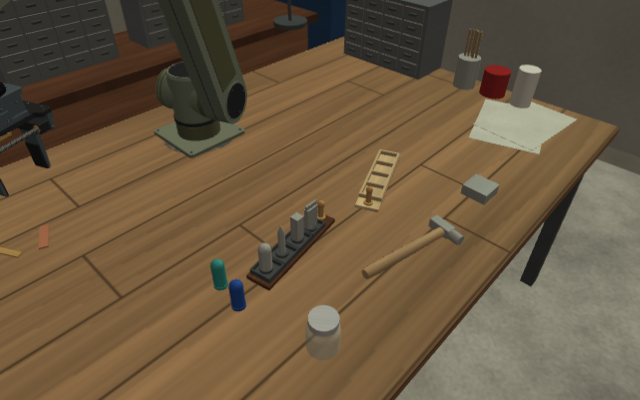

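View pics/top0.png

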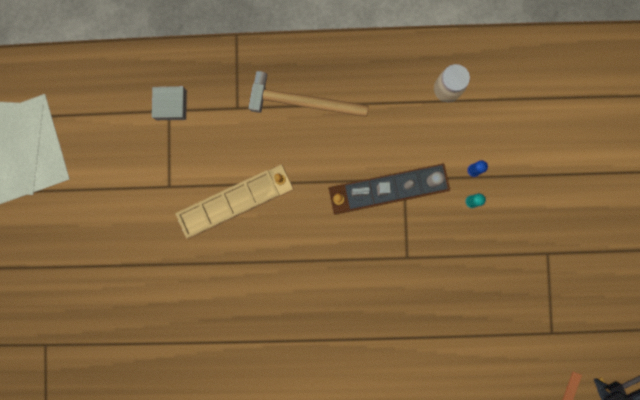

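The top view shows the old rack from (331,200) to (449,178), with its post at (338,199). From the post, the stakes are blade (360,191), square (384,188), point (408,184) and dome (435,179). The new rack runs from (182,224) to (290,180), with its post at (279,178). Next I'll crop in for precise corners.

Run:
```python
import cv2
t=cv2.imread("pics/top0.png");s=cv2.imread("pics/scene0.png")
a=cv2.resize(t[150:250,170:300],None,fx=6,fy=6,interpolation=cv2.INTER_CUBIC)
b=cv2.resize(t[150:225,325:455],None,fx=6,fy=6,interpolation=cv2.INTER_CUBIC)
c=cv2.resize(s[140:290,240:405],None,fx=4,fy=4,interpolation=cv2.INTER_CUBIC)
for n,i in zip("abc",(a,b,c)):cv2.imwrite(f"pics/crop_{n}.png",i[:600,:800])
```

```text
(no output)
```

View pics/crop_a.png

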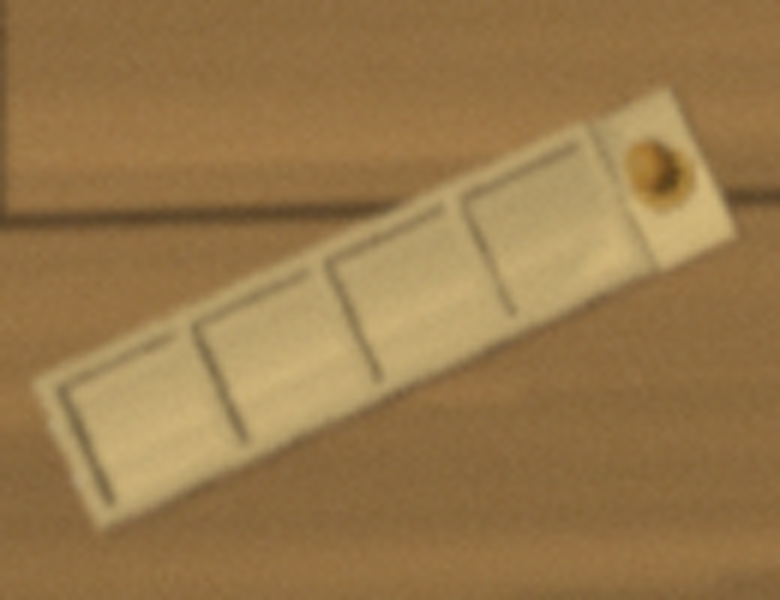

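View pics/crop_b.png

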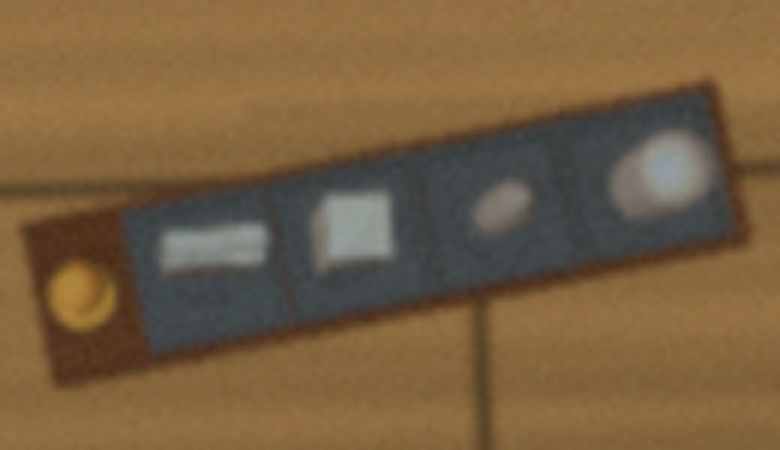

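View pics/crop_c.png

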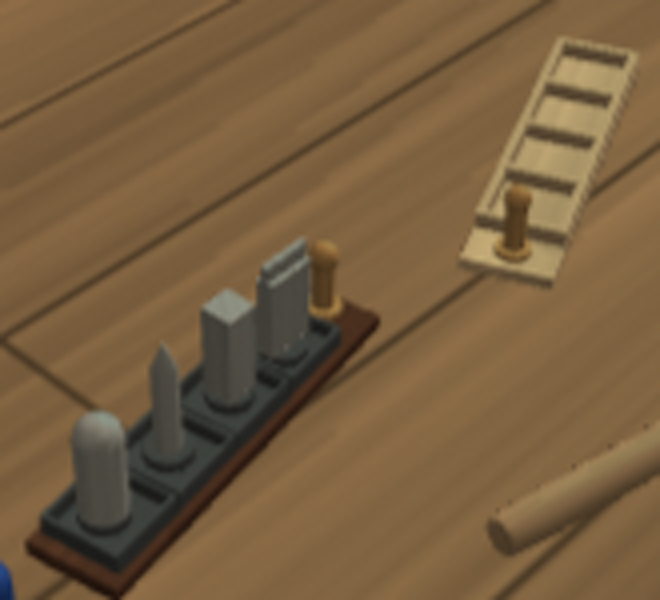

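The crops show clear features:
- **New rack:** the tray's far corners are at (35,382) and (103,530) in crop a, and its wall ends near the post are at (590,122) and (655,272).
- **Stake tops in crop b:** blade (214,243), square (361,226), point tip (522,190), dome (676,168).
- **Same tops in crop c:** blade (282,251), square (229,305), point tip (162,345).

I'll triangulate these.

```bash
cat > h.py <<'E'
from cell import arm
import cv2,numpy as np
I={n:{k:np.array(v,float) for k,v in arm.camera_info(n).items() if k in("K","dist","R","t")} for n in("scene","top")}
def ray(n,p):
    i=I[n];q=cv2.undistortPoints(np.array([[p]],float),i["K"],i["dist"])[0,0]
    d=i["R"].T@np.array([q[0],q[1],1]);return -i["R"].T@i["t"],d/np.linalg.norm(d)
def onz(n,p,z):
    c,d=ray(n,p);return c+d*(z-c[2])/d[2]
def tri(ps,pt):
    (c1,d1),(c2,d2)=ray("scene",ps),ray("top",pt)
    s=np.linalg.lstsq(np.c_[d1,-d2],c2-c1,rcond=None)[0]
    a,b=c1+s[0]*d1,c2+s[1]*d2;return (a+b)/2,np.linalg.norm(a-b)
def proj(n,X):
    i=I[n];return cv2.projectPoints(np.array(X,float).reshape(-1,3),cv2.Rodrigues(i["R"])[0],i["t"],i["K"],i["dist"])[0][:,0]
crop=lambda x,y,x0,y0,f:((x+.5)/f-.5+x0,(y+.5)/f-.5+y0)
A=lambda x,y:crop(x,y,170,150,6); B=lambda x,y:crop(x,y,325,150,6); C=lambda x,y:crop(x,y,240,140,4)
E
python3 - <<'E'
from h import *
np.set_printoptions(precision=4,suppress=True)
for n,c,t in [("square",C(229,305),B(361,226)),("point",C(162,345),B(522,190)),("blade",C(282,251),B(214,243)),("dome",C(99,413),B(680,164)),
 ("oldpost",C(323,248),B(83,294)),("newpost",C(517,194),A(654,165)),("NRfarL",C(562,38),A(103,530)),("NRfarR",C(637,50),A(35,382)),("NRnearL",C(476,218),A(655,272)),("NRnearR",C(565,240),A(590,122)),
 ("ORnearL",C(28,547),B(748,240)),("ORnearR",C(120,596),B(712,83)),("ORfarR",C(380,320),B(22,225)),
 ("cup corner",C(122,562),B(705,92))]:
    print(n,*tri(c,t))
print("new rim z22");P=[onz("top",A(*p),.022)[:2] for p in((35,382),(103,530),(655,272),(590,122))]
print(np.array(P),[np.linalg.norm(P[i]-P[i-1]) for i in range(4)])
P2=[onz("top",A(*p),.010)[:2] for p in((670,90),(737,237))];print(np.array(P2))
print("old z12");P=[onz("top",B(*p),.012)[:2] for p in((22,225),(57,387),(748,240),(712,83))]
print(np.array(P),np.mean(P,0),[np.linalg.norm(P[i]-P[i-1]) for i in range(4)])
print([np.arctan2(*(P[a]-P[b])[::-1]) for a,b in((0,3),(1,2))])
# refined image masks
im=cv2.imread("pics/top0.png");hsv=cv2.cvtColor(im,cv2.COLOR_BGR2HSV)
for p in((230,205),(230,230),(284,186),(300,220)):print(p,hsv[p[1],p[0]])
E
```

```text
square [ 0.5748 -0.1372  0.0846] 0.00134813932911128
point [ 0.5829 -0.1919  0.0961] 0.002313919676158918
blade [ 0.5692 -0.0878  0.0905] 0.0010907352475077229
dome [ 0.5914 -0.2457  0.0901] 1.705584381062124e-05
oldpost [ 0.5566 -0.042   0.0586] 0.0019140139679597102
newpost [0.6057 0.0821 0.0562] 0.0005860566397841585
NRfarL [0.4843 0.2916 0.0189] 0.0033633677343857635
NRfarR [0.5373 0.3137 0.0224] 0.0006695789029261117
NRnearL [0.5716 0.0876 0.0155] 0.0012231084344280663
NRnearR [0.6269 0.1098 0.0154] 2.5770954045423177e-05
ORnearL [ 0.572  -0.2859  0.0066] 0.0004382575790216151
ORnearR [ 0.6309 -0.275   0.0059] 0.0022835696949660817
ORfarR [ 0.586  -0.021   0.0063] 0.000814286510692596
cup corner [ 0.6257 -0.2683  0.0227] 0.0032772606802380718
new rim z22
[[0.5375 0.3141]
 [0.4831 0.2895]
 [0.5706 0.0864]
 [0.626  0.1089]] [np.float64(0.22342056078602224), np.float64(0.059736862248643975), np.float64(0.22111946500502358), np.float64(0.05983160746522458)]
[[0.6385 0.0808]
 [0.5835 0.0574]]
old z12
[[ 0.5852 -0.0214]
 [ 0.5258 -0.0323]
 [ 0.5714 -0.2849]
 [ 0.6293 -0.2745]] [ 0.5779 -0.1533] [np.float64(0.256970047583384), np.float64(0.060453781450368296), np.float64(0.25666101429100685), np.float64(0.05876292823686926)]
[np.float64(1.7431907391301318), np.float64(1.749769944520114)]
(230, 205) [ 21 110 170]
(230, 230) [ 17 139 136]
(284, 186) [ 21 104 208]
(300, 220) [ 17 143 139]
```

Heights agree with the text within about 3 mm: tops at 85, 96, 90 and 90 mm. Both posts fit the rack fits within 2 mm. Next I'll measure the yaw of the blade and square, then begin.

```bash
cat >> h.py <<'E'
BAY=dict(blade=(.5864,.1253),square=(.5650,.1749),point=(.5436,.2245),dome=(.5222,.2741))
STK=dict(blade=(.5692,-.0878),square=(.5748,-.1372),point=(.5829,-.1919),dome=(.5914,-.2457))
def go(xy,yaw=None):
    "shift (tool x,y mm) to xy at present yaw, after turn (deg about tool z) to closing yaw"
    s=arm.observe();R=np.array(s["orientation"]);p=np.array(s["ee_pos"])
    y0=np.arctan2(R[1,1],R[0,1]);turn=0
    if yaw is not None:
        d=(yaw-y0+np.pi/2)%np.pi-np.pi/2;turn=-np.degrees(d)
        R=cv2.Rodrigues(np.array([0,0,d]))[0]@R
    v=R.T@np.r_[np.array(xy)-p[:2],0]*1000
    print("t",round(s["clock"],2),"ee",np.round(p,4),"yaw",round(y0,3),"open",round(s["opening"],4),"turn",round(turn,2),"shift",np.round(v,1),"j",np.round(s["joints"],2),"F",np.round(s["ft_force"],1))
E
python3 - <<'E'
from h import *
t=cv2.imread("pics/top0.png")
b=cv2.resize(t[150:225,325:455],None,fx=6,fy=6,interpolation=cv2.INTER_CUBIC)
m=cv2.threshold(cv2.cvtColor(b,cv2.COLOR_BGR2GRAY),150,255,cv2.THRESH_BINARY)[1]
for c in cv2.findContours(m,cv2.RETR_EXTERNAL,cv2.CHAIN_APPROX_NONE)[0]:
    if cv2.contourArea(c)<800: continue
    bx=cv2.boxPoints(cv2.minAreaRect(c));X=np.array([onz("top",B(*p),.086)[:2] for p in bx])
    e=X[1]-X[0],X[2]-X[1];print(np.round(X.mean(0),4),[(round(float(np.linalg.norm(v)),4),round(float(np.arctan2(v[1],v[0])%np.pi),3)) for v in e])
go(STK["blade"],.1)
E
```

```text
[ 0.5744 -0.1362] [(0.0169, 1.585), (0.0161, 0.007)]
t 0.1 ee [ 0.2194 -0.531   0.2132] yaw -1.179 open 0.0911 turn -73.28 shift [406.1 392.3  -0.6] j [-1.2   0.32  1.57 -0.    1.26 -0.02] F [ 0.  -0.3  0.5]
```

The square's closing yaw is about 0.01 and the blade's about 0.06. I'll start with the turn, combined with a slight lift.

Call:
carry_out([
  [[0, 0, 0, -7.1], [0, 0, 0, -7.1], [0, 0, 0, -7.1], [0, 0, 0, -7.1], [0, 0, 0, -7.1], [0, 0, 0, -7.1], [0, 0, 0, -7.1], [0, 0, 0, -7.1], [0, 0, 0, -7.1], [0, 0, 0, -7.1]],
], fingers=-1)

```text
clock: 0.93
ee_pos: [0.2194, -0.5311, 0.2134]
orientation: [[-0.066, 0.998, -0.0], [0.998, 0.066, 0.001], [0.001, -0.0, -1.0]]
ft_force: [-0.5, 0.0, 0.1]
opening: 0.0909
finger_force: 0.0
```

```bash
python3 -c "
from h import *
go(STK['blade']);go(STK['dome'],.17);go(STK['blade'],.06)"
```

```text
t 0.93 ee [ 0.2194 -0.5311  0.2134] yaw 0.066 open 0.0909 turn 0 shift [4.192e+02 3.784e+02 3.000e-01] j [-1.2   0.32  1.57  0.    1.26 -1.27] F [-0.5  0.   0.1]
t 0.93 ee [ 0.2194 -0.5311  0.2134] yaw 0.066 open 0.0909 turn -5.94 shift [2.184e+02 4.149e+02 1.000e-01] j [-1.2   0.32  1.57  0.    1.26 -1.27] F [-0.5  0.   0.1]
t 0.93 ee [ 0.2194 -0.5311  0.2134] yaw 0.066 open 0.0909 turn 0.36 shift [4.216e+02 3.757e+02 3.000e-01] j [-1.2   0.32  1.57  0.    1.26 -1.27] F [-0.5  0.   0.1]
```

Call:
carry_out([
  [[32, 29, 0, 0], [32, 29, 0, 0], [32, 29, 0, 0], [32, 29, 0, 0], [32, 29, 0, 0], [32, 29, 0, 0], [32, 29, 0, 0], [32, 29, 0, 0], [32, 29, 0, 0], [32, 29, 0, 0]],
])

```text
clock: 1.77
ee_pos: [0.481, -0.2045, 0.2138]
orientation: [[-0.06, 0.998, -0.0], [0.998, 0.06, -0.0], [-0.0, -0.0, -1.0]]
ft_force: [1.2, -0.5, -0.5]
opening: 0.0913
finger_force: 0.0
```

Call:
carry_out([
  [[32, 29, 0, 0], [32, 29, 0, 0], [32, 29, 0, 0], [3, 1, 0, 0], [0, 0, 0, 0], [0, 0, 0, 0], [0, 0, 0, 0], [0, 0, 0, 0], [0, 0, 0, 0], [0, 0, 0, 0]],
])

```text
clock: 2.6
ee_pos: [0.5588, -0.1069, 0.2141]
orientation: [[-0.058, 0.998, 0.0], [0.998, 0.058, -0.0], [-0.0, 0.0, -1.0]]
ft_force: [-0.7, -0.0, 0.4]
opening: 0.0913
finger_force: 0.0
```

```bash
python3 -c "
from h import *
go(STK['blade'])"
```

```text
t 2.6 ee [ 0.5588 -0.1069  0.2141] yaw 0.059 open 0.0913 turn 0 shift [18.4 11.5 -0. ] j [-0.21  0.31  1.58 -0.    1.25 -0.27] F [-0.7 -0.   0.4]
```

Call:
carry_out([
  [[9, 6, 0, 0], [9, 5.5, 0, 0], [0, 0, 20, 0], [0, 0, 20, 0], [0, 0, 20, 0], [0, 0, 20, 0], [0, 0, 10, 0], [0, 0, 0, 0], [0, 0, 0, 0], [0, 0, 0, 0]],
])

```text
clock: 3.43
ee_pos: [0.5708, -0.0871, 0.1252]
orientation: [[-0.06, 0.998, 0.002], [0.998, 0.06, -0.0], [-0.001, 0.002, -1.0]]
ft_force: [0.3, -0.6, -0.1]
opening: 0.0911
finger_force: 0.0
```

```bash
python3 -c "
from h import *
go(STK['blade'])
i=arm.camera('scene')[:,:,::-1];t=arm.camera('top')[:,:,::-1]
cv2.imwrite('pics/d1.png',np.vstack([cv2.resize(i[100:300,200:420],None,fx=2.5,fy=2.5)[:300],cv2.resize(t[100:250,300:520],None,fx=2.5,fy=2.5)[:290]]))"
```

```text
t 3.43 ee [ 0.5708 -0.0871  0.1252] yaw 0.06 open 0.0911 turn 0 shift [-0.6 -1.7 -0. ] j [-0.17  0.39  1.69 -0.    1.06 -0.23] F [ 0.3 -0.6 -0.1]
```

View pics/d1.png

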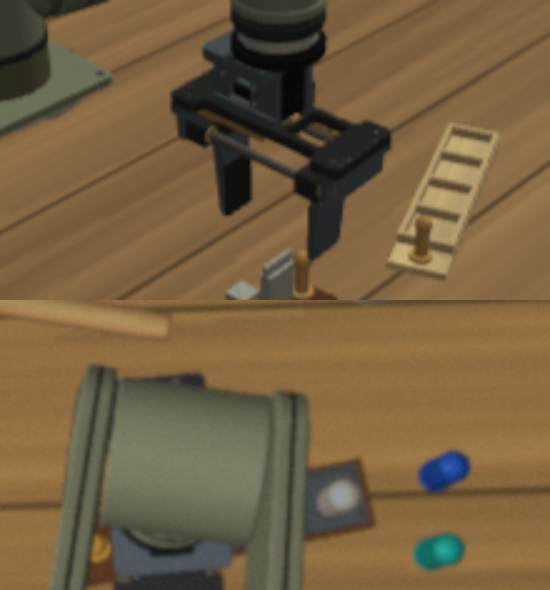

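The fingers straddle the blade, one on each side of its top at about (280,265) in the upper half of the picture. The clear gap lies across the rack. Now I descend and grip.

Call:
carry_out([
  [[0, -1.5, 15, 0], [0, 0, 15, 0], [0, 0, 15, 0], [0, 0, 15, 0], [0, 0, 15, 0], [0, 0, 10, 0], [0, 0, 6, 0], [0, 0, 0, 0], [0, 0, 0, 0], [0, 0, 0, 0]],
])

```text
clock: 4.37
ee_pos: [0.569, -0.0875, 0.0339]
orientation: [[-0.06, 0.998, 0.002], [0.998, 0.06, -0.0], [-0.001, 0.002, -1.0]]
ft_force: [0.3, -0.6, 0.4]
opening: 0.0916
finger_force: 0.0
```

Call:
carry_out([
  [[0, 0, 0, 0], [0, 0, 0, 0], [0, 0, 0, 0], [0, 0, 0, 0], [0, 0, 0, 0], [0, 0, 0, 0], [0, 0, 0, 0], [0, 0, 0, 0], [0, 0, 0, 0], [0, 0, 0, 0]],
], fingers=1)

```text
clock: 5.2
ee_pos: [0.5682, -0.0873, 0.0329]
orientation: [[-0.06, 0.998, -0.0], [0.998, 0.06, -0.0], [-0.0, -0.0, -1.0]]
ft_force: [0.6, -0.2, 0.8]
opening: 0.0274
finger_force: 0.0
```

Call:
carry_out([
  [[0, 0, 0, 0], [0, 0, 0, 0], [0, 0, 0, 0], [0, 0, 0, 0], [0, 0, 0, 0], [0, 0, 0, 0], [0, 0, 0, 0], [0, 0, 0, 0], [0, 0, 0, 0], [0, 0, 0, 0]],
])

```text
clock: 6.03
ee_pos: [0.5682, -0.0873, 0.0329]
orientation: [[-0.06, 0.998, 0.0], [0.998, 0.06, -0.0], [-0.0, 0.0, -1.0]]
ft_force: [0.8, 0.3, -1.6]
opening: 0.0121
finger_force: 30.0
```

Call:
carry_out([
  [[0, 0, -5, 0], [0, 0, -15, 0], [0, 0, -20, 0], [0, 0, -20, 0], [0, 0, -20, 0], [0, 0, -20, 0], [0, 0, -10, 0], [0, 0, 0, 0], [0, 0, 0, 0], [0, 0, 0, 0]],
])

```text
clock: 6.87
ee_pos: [0.5672, -0.0871, 0.1416]
orientation: [[-0.06, 0.998, -0.003], [0.998, 0.06, 0.0], [0.001, -0.003, -1.0]]
ft_force: [-0.0, 1.4, -2.5]
opening: 0.012
finger_force: 30.0
```

```bash
python3 -c "
from h import *
go(BAY['blade'],.407)"
```

```text
t 6.87 ee [ 0.5672 -0.0871  0.1416] yaw 0.06 open 0.012 turn -19.87 shift [187.4 101.8  -0.2] j [-0.17  0.37  1.68 -0.    1.1  -0.23] F [-0.   1.4 -2.5]
```

Call:
carry_out([
  [[0, 0, -2, -6.6], [0, 0, -2, -6.6], [0, 0, 0, -6.6], [26, 14, 0, 0], [26, 14, 0, 0], [26, 14, 0, 0], [26, 14, 0, 0], [26, 14, 0, 0], [26, 14, 0, 0], [26, 14, 0, 0]],
])

```text
clock: 7.7
ee_pos: [0.5854, 0.1198, 0.1451]
orientation: [[-0.395, 0.919, -0.003], [0.919, 0.395, -0.001], [0.001, -0.004, -1.0]]
ft_force: [1.0, -0.2, -1.6]
opening: 0.012
finger_force: 30.0
```

Call:
carry_out([
  [[5, 4, 0, 0], [0, 0, 0, 0], [0, 0, 0, 0], [0, 0, 0, 0], [0, 0, 20, 0], [0, 0, 20, 0], [0, 0, 10, 0], [0, 0, 0, 0], [0, 0, 0, 0], [0, 0, 0, 0]],
])

```text
clock: 8.53
ee_pos: [0.5889, 0.1244, 0.0979]
orientation: [[-0.394, 0.919, 0.002], [0.919, 0.394, 0.0], [-0.0, 0.002, -1.0]]
ft_force: [0.4, -0.5, -0.7]
opening: 0.0117
finger_force: 30.0
```

```bash
python3 -c "
from h import *
go(BAY['blade'],.407)
i=arm.camera('scene')[:,:,::-1]
cv2.imwrite('pics/d2.png',cv2.resize(i[60:260,250:450],None,fx=3,fy=3))"
```

```text
t 8.53 ee [0.5889 0.1244 0.0979] yaw 0.405 open 0.0117 turn -0.12 shift [ 1.8 -2.  -0. ] j [ 0.19  0.45  1.67 -0.    1.02 -0.22] F [ 0.4 -0.5 -0.7]
```

View pics/d2.png

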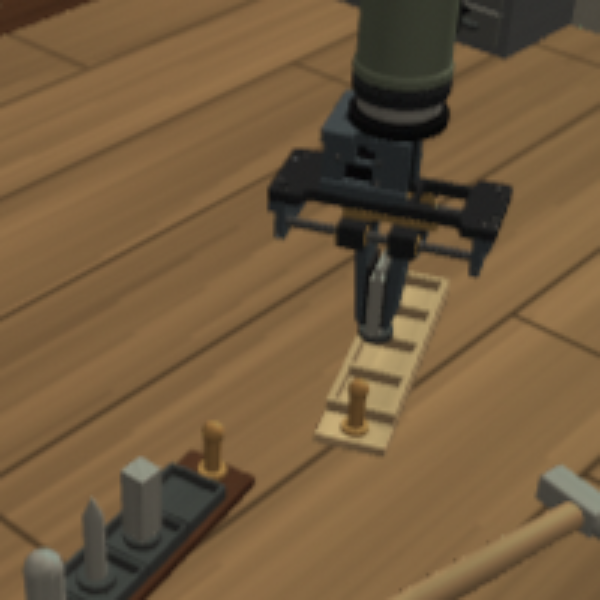

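The blade stands upright in the grip at (375,320), above the first bay by the post. I'll lower it. The foot is 17.9 mm below the TCP, so the target TCP z is about 0.028.

Call:
carry_out([
  [[1.8, -2, 10, 0], [0, 0, 15, 0], [0, 0, 15, 0], [0, 0, 10, 0], [0, 0, 8, 0], [0, 0, 5, 0], [0, 0, 3, 0], [0, 0, 2, 0], [0, 0, 0, 0], [0, 0, 0, 0]],
])

```text
clock: 9.42
ee_pos: [0.586, 0.1257, 0.0293]
orientation: [[-0.395, 0.919, 0.001], [0.919, 0.395, 0.0], [-0.0, 0.001, -1.0]]
ft_force: [0.9, -0.1, -2.2]
opening: 0.0117
finger_force: 30.0
```

Call:
carry_out([
  [[0, 0, 1, 0], [0, 0, 0.5, 0], [0, 0, 0, 0], [0, 0, 0, 0], [0, 0, 0, 0], [0, 0, 0, 0], [0, 0, 0, 0], [0, 0, 0, 0], [0, 0, 0, 0], [0, 0, 0, 0]],
])

```text
clock: 10.25
ee_pos: [0.586, 0.1257, 0.0279]
orientation: [[-0.395, 0.919, 0.001], [0.919, 0.395, 0.0], [-0.0, 0.001, -1.0]]
ft_force: [-0.5, -0.9, 5.2]
opening: 0.0119
finger_force: 30.0
```

Call:
carry_out([
  [[0, 0, 0, 0], [0, 0, 0, 0], [0, 0, 0, 0], [0, 0, 0, 0], [0, 0, 0, 0], [0, 0, 0, 0], [0, 0, 0, 0], [0, 0, 0, 0], [0, 0, 0, 0], [0, 0, 0, 0]],
], fingers=-1)

```text
clock: 11.08
ee_pos: [0.5856, 0.1256, 0.0274]
orientation: [[-0.395, 0.919, 0.0], [0.919, 0.395, -0.0], [-0.0, -0.0, -1.0]]
ft_force: [0.1, -0.5, -0.9]
opening: 0.0755
finger_force: 0.0
```

Call:
carry_out([
  [[0, 0, -5, 0], [0, 0, -15, 0], [0, 0, -25, 0], [0, 0, -25, 0], [0, 0, -25, 0], [0, 0, -20, 0], [0, 0, 0, 5.7], [0, 0, 0, 5.7], [0, 0, 0, 5.7], [0, 0, 0, 5.7]],
])

```text
clock: 11.92
ee_pos: [0.5856, 0.1256, 0.1431]
orientation: [[-0.003, 1.0, 0.001], [1.0, 0.003, 0.0], [0.0, 0.001, -1.0]]
ft_force: [-0.5, 0.3, 0.8]
opening: 0.0913
finger_force: 0.0
```

```bash
python3 -c "
from h import *
go(STK['square']);go(STK['square'],.01)"
```

```text
t 11.92 ee [0.5856 0.1256 0.1431] yaw 0.003 open 0.0913 turn 0 shift [-262.8  -11.5   -0. ] j [ 0.19  0.41  1.62 -0.    1.12  0.19] F [-0.5  0.3  0.8]
t 11.92 ee [0.5856 0.1256 0.1431] yaw 0.003 open 0.0913 turn -0.4 shift [-262.7  -13.4   -0. ] j [ 0.19  0.41  1.62 -0.    1.12  0.19] F [-0.5  0.3  0.8]
```

Call:
carry_out([
  [[-32, -1.4, 0, 0], [-32, -1.4, 0, 0], [-32, -1.4, 0, 0], [-32, -1.4, 0, 0], [-32, -1.4, 0, 0], [-32, -1.4, 0, 0], [-32, -1.4, 0, 0], [-32, -1.4, 0, 0], [-6.8, -0.3, 0, 0], [0, 0, 0, 0]],
])

```text
clock: 12.75
ee_pos: [0.576, -0.1393, 0.1427]
orientation: [[-0.004, 1.0, 0.0], [1.0, 0.004, -0.0], [-0.0, 0.0, -1.0]]
ft_force: [0.1, -0.3, -0.1]
opening: 0.0911
finger_force: 0.0
```

```bash
python3 -c "
from h import *
t=arm.camera('top');go(STK['square'])"
```

```text
t 12.8 ee [ 0.576  -0.1377  0.1427] yaw 0.006 open 0.091 turn 0 shift [ 0.5 -1.2  0. ] j [-0.25  0.4   1.63  0.    1.11 -0.26] F [-0.2 -0.   0.3]
```

Good. Descend 109 mm, then close.

Call:
carry_out([
  [[0.5, -1.2, 10, 0], [0, 0, 18, 0], [0, 0, 18, 0], [0, 0, 18, 0], [0, 0, 18, 0], [0, 0, 15, 0], [0, 0, 9, 0], [0, 0, 3, 0], [0, 0, 0, 0], [0, 0, 0, 0]],
])

```text
clock: 13.63
ee_pos: [0.5755, -0.1363, 0.0339]
orientation: [[-0.009, 1.0, 0.001], [1.0, 0.009, -0.0], [-0.0, 0.001, -1.0]]
ft_force: [0.4, 0.2, 0.7]
opening: 0.0913
finger_force: 0.0
```

Call:
carry_out([
  [[0, 0, 0, 0], [0, 0, 0, 0], [0, 0, 0, 0], [0, 0, 0, 0], [0, 0, 0, 0], [0, 0, 0, 0], [0, 0, 0, 0], [0, 0, 0, 0], [0, 0, 0, 0], [0, 0, 0, 0]],
], fingers=1)

```text
clock: 14.47
ee_pos: [0.575, -0.1368, 0.0334]
orientation: [[-0.008, 1.0, 0.0], [1.0, 0.008, -0.0], [-0.0, 0.0, -1.0]]
ft_force: [-0.3, -0.5, 0.4]
opening: 0.0272
finger_force: 0.0
```

Call:
carry_out([
  [[0, 0, 0, 0], [0, 0, 0, 0], [0, 0, 0, 0], [0, 0, 0, 0], [0, 0, 0, 0], [0, 0, 0, 0], [0, 0, 0, 0], [0, 0, 0, 0], [0, 0, 0, 0], [0, 0, 0, 0]],
])

```text
clock: 15.3
ee_pos: [0.5749, -0.1367, 0.0334]
orientation: [[-0.008, 1.0, -0.0], [1.0, 0.008, -0.0], [-0.0, -0.0, -1.0]]
ft_force: [-0.3, -0.1, 0.2]
opening: 0.0218
finger_force: 30.0
```

Call:
carry_out([
  [[0, 0, -5, 0], [0, 0, -15, 0], [0, 0, -20, 0], [0, 0, -25, 0], [0, 0, -25, 0], [0, 0, -25, 0], [0, 0, 0, -5.7], [0, 0, 0, -5.7], [0, 0, 0, -5.7], [0, 0, 0, -5.7]],
])

```text
clock: 16.13
ee_pos: [0.5749, -0.1368, 0.1489]
orientation: [[-0.399, 0.917, 0.001], [0.917, 0.399, -0.0], [-0.001, 0.001, -1.0]]
ft_force: [0.6, 0.3, -1.5]
opening: 0.0217
finger_force: 30.0
```

```bash
python3 -c "
from h import *
go(BAY['square']);go(BAY['square'],.407)"
```

```text
t 16.13 ee [ 0.5749 -0.1368  0.1489] yaw 0.411 open 0.0217 turn 0 shift [ 2.897e+02  1.153e+02 -1.000e-01] j [-0.25  0.39  1.63 -0.    1.12 -0.66] F [ 0.6  0.3 -1.5]
t 16.13 ee [ 0.5749 -0.1368  0.1489] yaw 0.411 open 0.0217 turn 0.21 shift [ 2.902e+02  1.143e+02 -1.000e-01] j [-0.25  0.39  1.63 -0.    1.12 -0.66] F [ 0.6  0.3 -1.5]
```

Call:
carry_out([
  [[29, 11.5, 0, 0], [29, 11.5, 0, 0], [29, 11.5, 0, 0], [29, 11.5, 0, 0], [29, 11.5, 0, 0], [29, 11.5, 0, 0], [29, 11.5, 0, 0], [29, 11.5, 0, 0], [29, 11.5, 0, 0], [29, 11.5, 0, 0]],
])

```text
clock: 16.97
ee_pos: [0.5659, 0.1766, 0.1487]
orientation: [[-0.395, 0.919, 0.0], [0.919, 0.395, -0.0], [-0.0, 0.0, -1.0]]
ft_force: [1.1, -0.2, -0.8]
opening: 0.0219
finger_force: 30.0
```

```bash
python3 -c "
from h import *
t=arm.camera('top');t=arm.camera('top');t=arm.camera('top');go(BAY['square'])"
```

```text
t 17.12 ee [0.5659 0.1771 0.1485] yaw 0.409 open 0.0219 turn 0 shift [-1.6 -1.7 -0. ] j [ 0.28  0.39  1.62 -0.    1.12 -0.13] F [ 0.3 -0.3 -2.1]
```

Call:
carry_out([
  [[-1.6, -1.7, 10, 0], [0, 0, 20, 0], [0, 0, 20, 0], [0, 0, 20, 0], [0, 0, 18, 0], [0, 0, 14, 0], [0, 0, 9, 0], [0, 0, 5, 0], [0, 0, 3, 0], [0, 0, 0, 0]],
])

```text
clock: 17.95
ee_pos: [0.5653, 0.1724, 0.0292]
orientation: [[-0.394, 0.919, -0.0], [0.919, 0.394, -0.0], [-0.0, -0.0, -1.0]]
ft_force: [-0.6, -0.4, -1.1]
opening: 0.0218
finger_force: 30.0
```

Call:
carry_out([
  [[0, 0, 0.5, 0], [0, 0, 0.5, 0], [0, 0, 0, 0], [0, 0, 0, 0], [0, 0, 0, 0], [0, 0, 0, 0], [0, 0, 0, 0], [0, 0, 0, 0], [0, 0, 0, 0], [0, 0, 0, 0]],
])

```text
clock: 18.78
ee_pos: [0.5652, 0.173, 0.0284]
orientation: [[-0.395, 0.919, 0.0], [0.919, 0.395, -0.0], [-0.0, -0.0, -1.0]]
ft_force: [-1.0, 0.2, -1.6]
opening: 0.022
finger_force: 30.0
```

Call:
carry_out([
  [[0, 0, 0.4, 0], [0, 0, 0, 0], [0, 0, 0, 0], [0, 0, 0, 0], [0, 0, 0, 0], [0, 0, 0, 0], [0, 0, 0, 0], [0, 0, 0, 0], [0, 0, 0, 0], [0, 0, 0, 0]],
], fingers=-1)

```text
clock: 19.62
ee_pos: [0.5652, 0.1729, 0.028]
orientation: [[-0.395, 0.919, 0.0], [0.919, 0.395, -0.0], [-0.0, 0.0, -1.0]]
ft_force: [-0.3, -0.1, -0.6]
opening: 0.0856
finger_force: 0.0
```

Call:
carry_out([
  [[0, 0, -5, 0], [0, 0, -15, 0], [0, 0, -25, 0], [0, 0, -25, 0], [0, 0, -25, 0], [0, 0, -25, 0], [0, 0, 0, 4.5], [0, 0, 0, 4.5], [0, 0, 0, 4.5], [0, 0, 0, 0]],
])

```text
clock: 20.45
ee_pos: [0.5652, 0.173, 0.1487]
orientation: [[-0.168, 0.986, 0.001], [0.986, 0.168, 0.0], [0.0, 0.001, -1.0]]
ft_force: [0.0, -0.2, 0.2]
opening: 0.0913
finger_force: 0.0
```

```bash
python3 -c "
from h import *
go(STK['point'])"
```

```text
t 20.45 ee [0.5652 0.173  0.1487] yaw 0.169 open 0.0913 turn 0 shift [-362.6  -43.9   -0. ] j [ 0.28  0.39  1.63 -0.    1.12  0.11] F [ 0.  -0.2  0.2]
```

Call:
carry_out([
  [[-36, -4.4, 0, 0], [-36, -4.4, 0, 0], [-36, -4.4, 0, 0], [-36, -4.4, 0, 0], [-36, -4.4, 0, 0], [-36, -4.4, 0, 0], [-36, -4.4, 0, 0], [-36, -4.4, 0, 0], [-36, -4.4, 0, 0], [-36, -4.4, 0, 0]],
])

```text
clock: 21.28
ee_pos: [0.5825, -0.1911, 0.1483]
orientation: [[-0.171, 0.985, 0.0], [0.985, 0.171, 0.0], [-0.0, 0.0, -1.0]]
ft_force: [0.3, 0.8, 0.5]
opening: 0.0911
finger_force: 0.0
```

```bash
python3 -c "
from h import *
t=arm.camera('top');t=arm.camera('top');t=arm.camera('top')
i=arm.camera('scene')[:,:,::-1]
cv2.imwrite('pics/d3.png',cv2.resize(i[100:300,220:420],None,fx=3,fy=3))
go(STK['point'])"
```

```text
t 21.48 ee [ 0.5825 -0.19    0.1479] yaw 0.169 open 0.0915 turn 0 shift [-1.9  0.1 -0. ] j [-0.33  0.42  1.57  0.    1.14 -0.5 ] F [-0.7 -0.6  0.1]
```

View pics/d3.png

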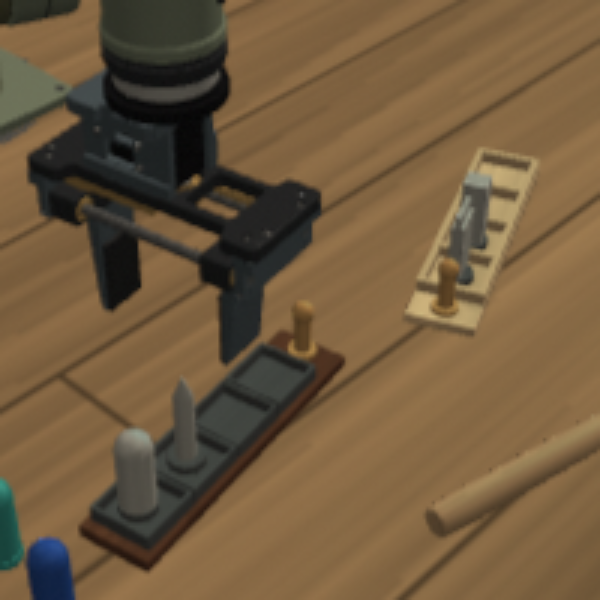

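The blade (462,240) and square (477,210) stand upright in the first two bays from the post. The point (184,425) and dome (135,475) are still on the old rack. Next I descend 114 mm onto the point.

Call:
carry_out([
  [[-1.5, 0, 12, 0], [0, 0, 18, 0], [0, 0, 18, 0], [0, 0, 18, 0], [0, 0, 18, 0], [0, 0, 15, 0], [0, 0, 10, 0], [0, 0, 5, 0], [0, 0, 0, 0], [0, 0, 0, 0]],
])

```text
clock: 22.32
ee_pos: [0.5835, -0.1904, 0.0346]
orientation: [[-0.17, 0.985, 0.001], [0.985, 0.17, -0.0], [-0.0, 0.001, -1.0]]
ft_force: [-0.9, 0.4, 1.3]
opening: 0.0914
finger_force: 0.0
```

Call:
carry_out([
  [[0, 0, 0, 0], [0, 0, 0, 0], [0, 0, 0, 0], [0, 0, 0, 0], [0, 0, 0, 0], [0, 0, 0, 0], [0, 0, 0, 0], [0, 0, 0, 0], [0, 0, 0, 0], [0, 0, 0, 0]],
], fingers=1)

```text
clock: 23.15
ee_pos: [0.583, -0.1908, 0.034]
orientation: [[-0.169, 0.986, -0.0], [0.986, 0.169, -0.0], [-0.0, -0.0, -1.0]]
ft_force: [-0.1, 0.4, 0.1]
opening: 0.0272
finger_force: 0.0
```

Call:
carry_out([
  [[0, 0, 0, 0], [0, 0, 0, 0], [0, 0, 0, 0], [0, 0, 0, 0], [0, 0, 0, 0], [0, 0, 0, 0], [0, 0, 0, 0], [0, 0, 0, 0], [0, 0, 0, 0], [0, 0, 0, 0]],
])

```text
clock: 23.98
ee_pos: [0.5831, -0.1908, 0.034]
orientation: [[-0.169, 0.986, 0.0], [0.986, 0.169, -0.0], [-0.0, 0.0, -1.0]]
ft_force: [-0.1, -0.2, -1.6]
opening: 0.0154
finger_force: 30.0
```

Call:
carry_out([
  [[0, 0, -5, 0], [0, 0, -15, 0], [0, 0, -20, 0], [0, 0, -25, 0], [0, 0, -25, 0], [0, 0, -25, 0], [0, 0, 0, -4.5], [0, 0, 0, -4.5], [0, 0, 0, -4.5], [0, 0, 0, 0]],
])

```text
clock: 24.82
ee_pos: [0.583, -0.1908, 0.1496]
orientation: [[-0.396, 0.918, 0.001], [0.918, 0.396, -0.0], [-0.0, 0.0, -1.0]]
ft_force: [0.1, -1.1, -1.8]
opening: 0.0154
finger_force: 30.0
```

```bash
python3 -c "
from h import *
go(BAY['point'])"
```

```text
t 24.82 ee [ 0.583  -0.1908  0.1496] yaw 0.407 open 0.0154 turn 0 shift [ 3.970e+02  1.282e+02 -1.000e-01] j [-0.33  0.42  1.57 -0.    1.15 -0.74] F [ 0.1 -1.1 -1.8]
```

Call:
carry_out([
  [[30, 10, 0, 0], [33, 10.5, 0, 0], [33, 10.5, 0, 0], [33, 10.5, 0, 0], [33, 10.5, 0, 0], [33, 10.5, 0, 0], [33, 10.5, 0, 0], [33, 10.5, 0, 0], [33, 10.5, 0, 0], [33, 10.5, 0, 0]],
])

```text
clock: 25.65
ee_pos: [0.5496, 0.1526, 0.1493]
orientation: [[-0.393, 0.92, 0.0], [0.92, 0.393, 0.0], [-0.0, 0.0, -1.0]]
ft_force: [0.0, 0.2, -1.8]
opening: 0.0153
finger_force: 30.0
```

Call:
carry_out([
  [[33, 10.5, 0, 0], [22, 7, 0, 0], [10, 3, 0, 0], [0, 0, 0, 0], [0, 0, 0, 0], [0, 0, 0, 0], [0, 0, 0, 0], [0, 0, 0, 0], [0, 0, 0, 0], [0, 0, 0, 0]],
])

```text
clock: 26.48
ee_pos: [0.5433, 0.218, 0.1491]
orientation: [[-0.394, 0.919, 0.0], [0.919, 0.394, -0.0], [-0.0, 0.0, -1.0]]
ft_force: [-0.3, -0.3, -1.3]
opening: 0.0153
finger_force: 30.0
```

```bash
python3 -c "
from h import *
go(BAY['point'])"
```

```text
t 26.48 ee [0.5433 0.218  0.1491] yaw 0.405 open 0.0153 turn 0 shift [ 5.8  2.8 -0. ] j [ 0.36  0.38  1.64 -0.    1.12 -0.04] F [-0.3 -0.3 -1.3]
```

Call:
carry_out([
  [[5.8, 2.8, 10, 0], [0, 0, 20, 0], [0, 0, 20, 0], [0, 0, 20, 0], [0, 0, 18, 0], [0, 0, 14, 0], [0, 0, 9, 0], [0, 0, 5, 0], [0, 0, 3, 0], [0, 0, 0, 0]],
])

```text
clock: 27.32
ee_pos: [0.5435, 0.2253, 0.0297]
orientation: [[-0.395, 0.919, -0.0], [0.919, 0.395, -0.0], [-0.0, -0.0, -1.0]]
ft_force: [-0.0, -0.0, -1.9]
opening: 0.0151
finger_force: 30.0
```

Call:
carry_out([
  [[0, 0, 0.5, 0], [0, 0, 0.5, 0], [0, 0, 0, 0], [0, 0, 0, 0], [0, 0, 0, 0], [0, 0, 0, 0], [0, 0, 0, 0], [0, 0, 0, 0], [0, 0, 0, 0], [0, 0, 0, 0]],
])

```text
clock: 28.15
ee_pos: [0.5435, 0.2252, 0.029]
orientation: [[-0.395, 0.919, 0.0], [0.919, 0.395, -0.0], [-0.0, -0.0, -1.0]]
ft_force: [-0.2, -0.2, -1.6]
opening: 0.0152
finger_force: 30.0
```

Call:
carry_out([
  [[0, 0, 0.4, 0], [0, 0, 0.4, 0], [0, 0, 0, 0], [0, 0, 0, 0], [0, 0, 0, 0], [0, 0, 0, 0], [0, 0, 0, 0], [0, 0, 0, 0], [0, 0, 0, 0], [0, 0, 0, 0]],
])

```text
clock: 28.98
ee_pos: [0.5435, 0.2252, 0.0289]
orientation: [[-0.395, 0.919, 0.0], [0.919, 0.395, 0.0], [-0.0, 0.0, -1.0]]
ft_force: [-1.8, -1.7, 5.7]
opening: 0.0156
finger_force: 30.0
```

Call:
carry_out([
  [[0, 0, 0, 0], [0, 0, 0, 0], [0, 0, 0, 0], [0, 0, 0, 0], [0, 0, 0, 0], [0, 0, 0, 0], [0, 0, 0, 0], [0, 0, 0, 0], [0, 0, 0, 0], [0, 0, 0, 0]],
], fingers=-1)

```text
clock: 29.82
ee_pos: [0.5435, 0.2252, 0.0282]
orientation: [[-0.395, 0.919, 0.0], [0.919, 0.395, -0.0], [-0.0, 0.0, -1.0]]
ft_force: [0.0, 0.7, -0.1]
opening: 0.0791
finger_force: 0.0
```

Call:
carry_out([
  [[0, 0, -5, 0], [0, 0, -15, 0], [0, 0, -25, 0], [0, 0, -25, 0], [0, 0, -25, 0], [0, 0, -25, 0], [0, 0, 0, 4.5], [0, 0, 0, 4.5], [0, 0, 0, 4.5], [0, 0, 0, 0]],
])

```text
clock: 30.65
ee_pos: [0.5435, 0.2252, 0.1489]
orientation: [[-0.168, 0.986, 0.001], [0.986, 0.168, 0.0], [0.0, 0.001, -1.0]]
ft_force: [-0.3, -0.1, -0.3]
opening: 0.0912
finger_force: 0.0
```

```bash
python3 -c "
from h import *
go(STK['dome'])"
```

```text
t 30.65 ee [0.5435 0.2252 0.1489] yaw 0.169 open 0.0912 turn 0 shift [-4.722e+02 -3.190e+01 -1.000e-01] j [ 0.37  0.39  1.63 -0.    1.12  0.2 ] F [-0.3 -0.1 -0.3]
```

Call:
carry_out([
  [[-36, -2.4, 0, 0], [-36, -2.4, 0, 0], [-36, -2.4, 0, 0], [-36, -2.4, 0, 0], [-36, -2.4, 0, 0], [-36, -2.4, 0, 0], [-36, -2.4, 0, 0], [-36, -2.4, 0, 0], [-36, -2.4, 0, 0], [-36, -2.4, 0, 0]],
])

```text
clock: 31.48
ee_pos: [0.5806, -0.1355, 0.1485]
orientation: [[-0.171, 0.985, 0.0], [0.985, 0.171, -0.0], [-0.0, 0.0, -1.0]]
ft_force: [0.5, -0.3, -0.3]
opening: 0.0911
finger_force: 0.0
```

Call:
carry_out([
  [[-36, -2.4, 0, 0], [-36, -2.4, 0, 0], [-30, -2, 0, 0], [-10, -1, 0, 0], [0, 0, 0, 0], [0, 0, 0, 0], [0, 0, 0, 0], [0, 0, 0, 0], [0, 0, 0, 0], [0, 0, 0, 0]],
])

```text
clock: 32.32
ee_pos: [0.5921, -0.2442, 0.1485]
orientation: [[-0.171, 0.985, 0.0], [0.985, 0.171, 0.0], [-0.0, 0.0, -1.0]]
ft_force: [-0.4, 0.4, 0.2]
opening: 0.0909
finger_force: 0.0
```

```bash
python3 -c "
from h import *
go(STK['dome'])
i=arm.camera('scene')[:,:,::-1]
cv2.imwrite('pics/d4.png',cv2.resize(i[100:300,220:420],None,fx=3,fy=3))"
```

```text
t 32.32 ee [ 0.5921 -0.2442  0.1485] yaw 0.172 open 0.0909 turn 0 shift [-1.4 -1.  -0. ] j [-0.41  0.47  1.5   0.    1.17 -0.58] F [-0.4  0.4  0.2]
```

View pics/d4.png

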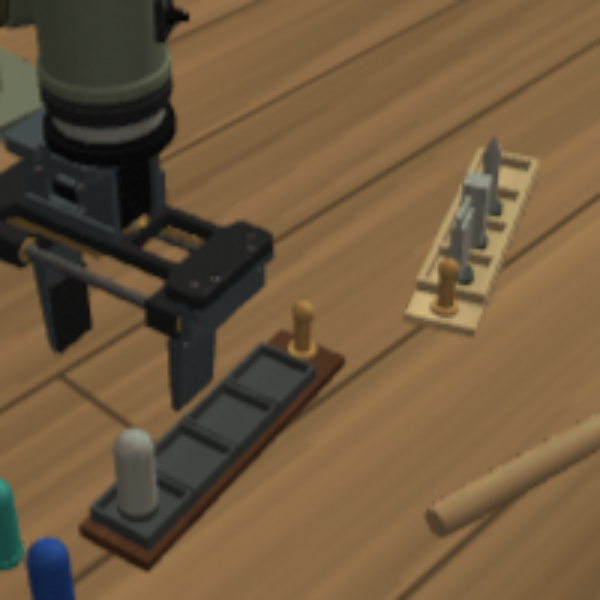

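Three stakes stand upright in the new rack, at (462,240), (477,210) and (492,180). Only the dome (135,475) remains. The turquoise and blue look-alikes are about 80 mm away along the row, clear of the fingers.

Call:
carry_out([
  [[-1.4, -1, 12, 0], [0, 0, 18, 0], [0, 0, 18, 0], [0, 0, 18, 0], [0, 0, 18, 0], [0, 0, 15, 0], [0, 0, 10, 0], [0, 0, 5, 0], [0, 0, 0, 0], [0, 0, 0, 0]],
])

```text
clock: 33.2
ee_pos: [0.5917, -0.247, 0.0347]
orientation: [[-0.17, 0.986, 0.001], [0.986, 0.17, -0.0], [-0.001, 0.001, -1.0]]
ft_force: [0.9, 0.6, -0.7]
opening: 0.0914
finger_force: 0.0
```

Call:
carry_out([
  [[0, 0, 0, 0], [0, 0, 0, 0], [0, 0, 0, 0], [0, 0, 0, 0], [0, 0, 0, 0], [0, 0, 0, 0], [0, 0, 0, 0], [0, 0, 0, 0], [0, 0, 0, 0], [0, 0, 0, 0]],
], fingers=1)

```text
clock: 34.03
ee_pos: [0.5912, -0.247, 0.0342]
orientation: [[-0.169, 0.986, -0.0], [0.986, 0.169, -0.0], [-0.0, -0.0, -1.0]]
ft_force: [0.0, -0.1, -0.0]
opening: 0.0271
finger_force: 23.7
```

Call:
carry_out([
  [[0, 0, 0, 0], [0, 0, 0, 0], [0, 0, 0, 0], [0, 0, 0, 0], [0, 0, 0, 0], [0, 0, 0, 0], [0, 0, 0, 0], [0, 0, 0, 0], [0, 0, 0, 0], [0, 0, 0, 0]],
])

```text
clock: 34.87
ee_pos: [0.5912, -0.247, 0.0342]
orientation: [[-0.169, 0.986, -0.0], [0.986, 0.169, -0.0], [-0.0, -0.0, -1.0]]
ft_force: [-0.3, 0.5, -0.3]
opening: 0.0275
finger_force: 30.0
```

Foot offset is 19.2 mm, so the placing TCP z is about 0.029.

Call:
carry_out([
  [[0, 0, -5, 0], [0, 0, -15, 0], [0, 0, -20, 0], [0, 0, -25, 0], [0, 0, -25, 0], [0, 0, -25, 0], [0, 0, 0, -4.5], [0, 0, 0, -4.5], [0, 0, 0, -4.5], [0, 0, 0, 0]],
])

```text
clock: 35.7
ee_pos: [0.5911, -0.2469, 0.1495]
orientation: [[-0.396, 0.918, 0.0], [0.918, 0.396, -0.0], [-0.0, 0.0, -1.0]]
ft_force: [-0.8, -0.2, -2.5]
opening: 0.0274
finger_force: 30.0
```

```bash
python3 -c "
from h import *
go(BAY['dome'])"
```

```text
t 35.7 ee [ 0.5911 -0.2469  0.1495] yaw 0.407 open 0.0274 turn 0 shift [505.7 142.9  -0. ] j [-0.41  0.47  1.5  -0.    1.17 -0.82] F [-0.8 -0.2 -2.5]
```

Call:
carry_out([
  [[30, 8.5, 0, 0], [34, 9.6, 0, 0], [34, 9.6, 0, 0], [34, 9.6, 0, 0], [34, 9.6, 0, 0], [34, 9.6, 0, 0], [34, 9.6, 0, 0], [34, 9.6, 0, 0], [34, 9.6, 0, 0], [34, 9.6, 0, 0]],
])

```text
clock: 36.53
ee_pos: [0.5453, 0.1009, 0.1493]
orientation: [[-0.392, 0.92, 0.0], [0.92, 0.392, -0.0], [-0.0, 0.0, -1.0]]
ft_force: [-0.4, -0.2, -1.8]
opening: 0.0276
finger_force: 30.0
```

Call:
carry_out([
  [[34, 9.6, 0, 0], [34, 9.6, 0, 0], [34, 9.6, 0, 0], [30, 8.5, 0, 0], [25, 7, 0, 0], [12, 3.5, 0, 0], [0, 0, 0, 0], [0, 0, 0, 0], [0, 0, 0, 0], [0, 0, 0, 0]],
])

```text
clock: 37.37
ee_pos: [0.5233, 0.2719, 0.1492]
orientation: [[-0.393, 0.92, -0.0], [0.92, 0.393, -0.001], [-0.001, -0.0, -1.0]]
ft_force: [0.1, 0.2, -1.7]
opening: 0.027
finger_force: 30.0
```

```bash
python3 -c "
from h import *
go(BAY['dome'])"
```

```text
t 37.37 ee [0.5233 0.2719 0.1492] yaw 0.404 open 0.027 turn 0 shift [ 2.4 -0.1 -0. ] j [ 0.46  0.39  1.63 -0.    1.12  0.06] F [ 0.1  0.2 -1.7]
```

Call:
carry_out([
  [[2, 0, 10, 0], [0, 0, 20, 0], [0, 0, 20, 0], [0, 0, 20, 0], [0, 0, 18, 0], [0, 0, 14, 0], [0, 0, 9, 0], [0, 0, 5, 0], [0, 0, 3, 0], [0, 0, 0, 0]],
])

```text
clock: 38.2
ee_pos: [0.5224, 0.275, 0.03]
orientation: [[-0.394, 0.919, -0.0], [0.919, 0.394, -0.0], [-0.0, -0.0, -1.0]]
ft_force: [0.3, -0.2, -0.9]
opening: 0.0274
finger_force: 30.0
```

Call:
carry_out([
  [[0, 0, 0.5, 0], [0, 0, 0.5, 0], [0, 0, 0.4, 0], [0, 0, 0, 0], [0, 0, 0, 0], [0, 0, 0, 0], [0, 0, 0, 0], [0, 0, 0, 0], [0, 0, 0, 0], [0, 0, 0, 0]],
])

```text
clock: 39.03
ee_pos: [0.5225, 0.2753, 0.0292]
orientation: [[-0.395, 0.919, 0.001], [0.919, 0.395, 0.0], [-0.0, 0.001, -1.0]]
ft_force: [-0.8, 0.1, 2.7]
opening: 0.0273
finger_force: 30.0
```

Contact felt (2.7 N). Release, lift and back away.

Call:
carry_out([
  [[0, 0, 0, 0], [0, 0, 0, 0], [0, 0, 0, 0], [0, 0, 0, 0], [0, 0, 0, 0], [0, 0, 0, 0], [0, 0, 0, 0], [0, 0, 0, 0], [0, 0, 0, 0], [0, 0, 0, 0]],
], fingers=-1)

```text
clock: 39.87
ee_pos: [0.5223, 0.2752, 0.0288]
orientation: [[-0.395, 0.919, 0.0], [0.919, 0.395, -0.0], [-0.0, 0.0, -1.0]]
ft_force: [-0.1, -0.6, -0.1]
opening: 0.0899
finger_force: 0.0
```

Call:
carry_out([
  [[0, 0, -5, 0], [0, 0, -15, 0], [0, 0, -25, 0], [0, 0, -25, 0], [0, 0, -25, 0], [0, 0, -25, 0], [0, 0, -25, 0], [0, 0, 0, 0], [20, -20, 0, 0], [20, -20, 0, 0]],
])

```text
clock: 40.7
ee_pos: [0.4699, 0.296, 0.1739]
orientation: [[-0.393, 0.92, 0.001], [0.92, 0.393, 0.0], [0.0, 0.001, -1.0]]
ft_force: [-0.3, 0.4, 0.8]
opening: 0.0913
finger_force: 0.0
```

Call:
carry_out([
  [[20, -30, 0, 0], [20, -30, 0, 0], [20, -30, 0, 0], [20, -30, 0, 0], [20, -30, 0, 0], [20, -30, 0, 0], [0, 0, 0, 0], [0, 0, 0, 0], [0, 0, 0, 0], [0, 0, 0, 0]],
])

```text
clock: 41.53
ee_pos: [0.258, 0.3354, 0.1738]
orientation: [[-0.394, 0.919, 0.001], [0.919, 0.394, 0.0], [-0.0, 0.001, -1.0]]
ft_force: [0.2, -1.0, -0.6]
opening: 0.0908
finger_force: 0.0
```

Run:
```python
from h import *
i=arm.camera('scene')[:,:,::-1];t=arm.camera('top')[:,:,::-1].copy()
cv2.imwrite('pics/e_top.png',t)
for n,b in BAY.items():
    for z in(.01,):
        p=proj("top",[[*b,z]])[0];print(n,p)
a=cv2.resize(i[120:210,310:420],None,fx=3.6,fy=3.2,interpolation=cv2.INTER_CUBIC);b=cv2.resize(t[150:250,170:300],None,fx=3.05,fy=3,interpolation=cv2.INTER_CUBIC)
w=min(a.shape[1],b.shape[1]);cv2.imwrite('pics/e.png',np.vstack([a[:,:w],b[:,:w]])[:600])
```

```text
blade [261.63310781 188.74146642]
square [239.4119842  199.13587869]
point [217.22404525 209.52338324]
dome [195.08402026 219.89712467]
```

View pics/e.png

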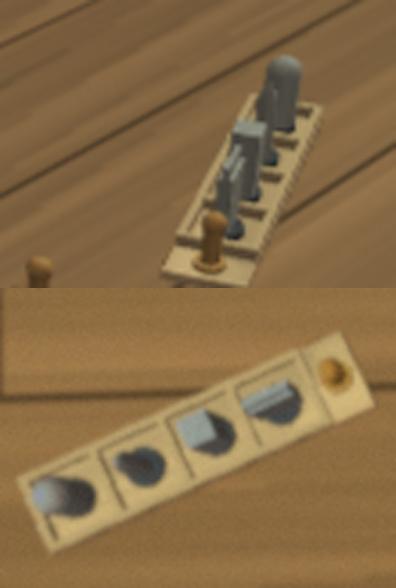

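All four stakes stand upright in their bays. From the post they are blade (272,402), square (210,432), point (140,466) and dome (70,497), each on its expected bay centre. The arm is clear, so I'm handing the job in.

```bash
python3 -c "
from cell import arm
print(arm.sign_off())"
```

```text
the job is handed in; nothing more can be done
None
```

I moved all four stakes into the new rack in their order from the post (blade, square, point, dome) and handed the job in at about 42 s; the last pictures showed each one upright in its bay, but the hand-in gave no verdict.

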